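Knock the stuck die insert up out of its nest

ROBOT

A 6-joint arm with a two-finger parallel gripper is mounted at the origin on the work surface. World frame = base frame: x ahead of the robot, y to its left, z up, the work surface at z = 0. Lengths are in m, angles in rad, forces in N, time in s.
With the tool pointing down it reaches from about 0.35 to 0.775 m from the base axis. Payload 5.5 kg.
Tool frame: the origin (TCP) lies on the centre line of the jaws, within the pads' length; the fingertips stand 11 mm ahead of it and the grasp point (between the pads) lies 8 mm behind it; z points along the fingers, y is the line along which they close (so a half turn about z gives the same grasp; the last joint's range is limited). The gripper opens to 85 mm and grips with 20 to 120 N. Pads are 22 mm wide; open, the fingers measure 114 mm over their backs; the gripper's body (76 mm by 85 mm) begins 54 mm behind the grasp point. The pads swing forward as they close: fully open they stand 13 mm farther back than shut.
Start: joints at [1.202, 0.313, 0.046, 1.304, 0, 1.431], TCP at [0.13, 0.56, 0.242] pointing down, gripper open.
Joint ranges: [-2.76, 2.76], [-0.86, 1.69], [-1.03, 1.26], [-2.2, 2.34], [-1.47, 1.5], [-3.14, 3.14]. Speed limits (rad/s): [2.57, 2.57, 3.14, 3.14, 3.14, 3.14].

INTERFACE

Orientations are given as a unit quaternion [w, x, y, z].
In Python, from bench import manip gives the robot as it stands.
- The arm moves only by the tool servo_tool, never from a script. Its argument "steps" is a list of rows, each an object with "dp": the shift along the tool's x, y, z as a fraction of full scale, a list of three; "spin": the turn about the tool's z as a fraction of full scale. In form: [{"dp": [tx, ty, tz], "spin": spin}, ...]. A call has 1 to 8 rows; each row shifts and turns the commanded pose from where the row before left it, along the tool's axes as they then stand; what a row does not reach is not made up. Full scale, the value 1, is 40 cm for a shift and 45 degrees for a turn. A row lasts 1/8 s, in which the tool goes at most 62.5 mm and 10.7 degrees, less where a joint would pass 70% of its speed; a pose out of reach is approached as far as the arm can. A call with a number of a shift or a turn outside -1 to 1 is refused whole. A call with a gripper value outside its range is refused whole. "jaw" is the gripper's target within -1 to 1 (fully open at 1, half-way at 0, shut at -1), set as the call begins (left out, the last holds). The fingers move at their own pace and stop on an object; "squeeze" is the grip in N (left out, the last holds). Time passes only in rows, so rows that do not move let the fingers close. It gives the time, the measured TCP pose, the force and the opening at its end, in the units of the state.
- manip.get_state(): the state, without advancing time (a new reading comes with each control period).
- manip.camera(name): name is "scene" or "top" or "wrist"; returns (picture, depth): 384x512x3 uint8, blue, green, red; 384x512 float32, m along the optical axis (not along the pixel's ray), 0 where there is no reading.
- manip.camera_info(name): a dict with "vertical_fov" (degrees; the focal length in pixels is half the picture's height over the tangent of half this angle, whatever the lens; pixels are square), "cx", "cy" (the principal point, pixels), "xyz" and "rotation" of the camera in the world. Camera axes: x right, y down, z forward; pixel columns grow to the right and rows downward; lengths in m; the calibration is good to about 2 mm. A picture is of the moment at which its call begins: read the wrist's pose just before it. camera_info takes no time and is no camera call; for the wrist camera it gives the pose at the moment of the call.
- manip.job_done(): hands the job in, once; it reports no verdict.
Trained networks look in the newest picture that a camera, given by its name, has taken for a name from the list of things; names that differ only in an ending like _2 or _b are one class to them, and where a whole thing is asked for, a point or a joint stands for the part that bears it (a point fixed in the world has none). Each returns a list of dicts, best first, with "conf" (0 to 1); they miss things now and then, are a little off and sometimes report something else, mostly with a low value. They report only what shows in the picture. A call takes as long as a camera call. They do not tell look-alikes from the thing itself.
- manip.outline_of(camera, label): "region" (384x512 bool, what is visible of it) and "position" ([column, row] in pixels, amid what is visible of it).
- manip.tip_of(camera, label): "position" ([column, row] in pixels: a listed point, or the origin of a listed thing).
The state is a dict: "t": time; "qpos": joint angles; "qd": joint speeds; "tau": joint torques, N m; "ee_pos": TCP position; "eef_rot": TCP orientation; "contact_force": force on the tool from outside, world axes, zero at the start; "moment": the same for the moment, N m; "grip_width": finger opening in m.
Only numpy, scipy, OpenCV 4.12 (cv2) and the standard library are available. Lean on these libraries where they do the work, as an engineer would, in place of code of your own. Each camera call takes 0.05 s, during which the arm holds its last target. There are 200 camera calls.

TASK

The square steel die insert is stuck down in the pocket of the die block. Take the C-shaped knockout tool, bring its pin under the block and push it up through the knockout hole, gently and feeling for the hole, which lies off-centre, until about half of the insert stands above the plate, still upright in its pocket; never push it right out. Then draw the tool out and stand it gently back upright on the bench, clear of the block, leaving everything else where it is.

Things in the scene. Friction and masses are not known exactly. Their poses are not given: they have to be found in the camera images.
- die_block: Die block, bolted down: an aluminium plate 64 mm (x) by 140 (y), top 113 and underside 85 mm above the bench, on two grey legs; foot flanges reach 95 mm from the middle. Origin on the bench under the pocket axis, z up. Tunnel below along x, open at both ends, 112 mm wide, 75 high under the bottom plate. Pressing on the block with over 30 N counts as forcing it.
- pocket_mouth (a point): Centre of the square pocket's mouth at the plate's top: 37 by 37 mm, 28 deep; spring plungers in its walls grip the insert at any height. Its floor is a steel bottom plate 46 mm square, 10 thick, underside 75 mm above the bench, with a vertical round hole 15.5 mm wide. The hole's axis lies 5.5 mm off the pocket axis, each time in another direction: feel for it.
- insert_center (a point): Centre of the stuck die insert: steel block 36 by 36 mm, 26 mm high, with a solid flat underside. It starts on the pocket floor, underside 85 mm and top 111 mm above the bench, 2 mm below the plate's top. About 5 to 12 N from below move it; it slides with friction and stays where it is left. Over 40 N counts as forcing it.
- insert: The same stuck insert, about 0.16 kg; origin at the centre of its underside.
- grip (a point): Middle of the upright black handle of the loose knockout tool, 178 mm above the tool's underside: the place to grasp. The handle is 18 mm wide (tool y) by 24 mm (tool x), from 152 to 197 mm above the underside. Axes: z up the handle, x towards the open mouth of the C, which at the start points roughly away from the robot.
- knockout: The tool: a C of aluminium arms on a dark steel foot, 0.3 to 0.55 kg, standing upright; origin on the underside, on the common axis of pin and handle. Foot plate x -61 to +61 mm, 50 wide, 10 thick, with a counterweight 14 mm high on it at x 39 to 61, so that it hangs balanced from the handle; spine x -61 to -51 mm, 24 wide; upper arm 140 to 152 mm above the underside.
- pin_tip (a point): Top of the tool's upright pin, 12 mm in diameter with a 1 mm chamfer, 36 mm long, standing on the foot; its top is 46 mm above the tool's underside, straight below the handle (132 mm below point grip).
- spare_insert_center (a point): Centre of a spare die insert of the same kind lying on the bench, 36 by 36 by 26 mm; bystander.
- tape_roll: Roll of clear tape lying flat, 90 mm across, 48 mm high, origin under its centre; bystander.
- screwdriver: Screwdriver lying on the bench; bystander.
- pen_cup: Black cup 72 mm across, 90 mm high, origin under its centre; bystander.
- small_carton: Small carton 110 by 80 by 60 mm high, origin under its centre; bystander.
- eyelet_tin: Round steel tin 54 mm across, 30 mm high, origin under its centre; bystander.
There are look-alikes about, which are no part of the job. What is shaped like the insert but purple is not meant. Leave any red or turquoise look-alike of the die_block alone.

How it is judged:
On the way:
1. the insert is being pushed up off the pocket floor by the knockout tool's pin (z of insert_center in the frame of die_block above 0.103 m and contact force between knockout and insert above 1 N and horizontal distance between pin_tip and pocket_mouth below 0.012 m), for 0.1 s.
At the end, for the whole second after the job is handed in: Insert: 8 to 18 mm of it above the plate, upright within 0.15 rad, within 4 mm of the pocket axis, at rest. Tool: released, at rest on its foot on the bench (grip 170 to 184 mm high), upright within 0.08 rad, its axis over 110 mm from the block's axis, not touching the block (z of insert_center in the frame of die_block between 0.108 and 0.118 m and angle between insert_center's own z axis and vertical below 0.15 rad and horizontal distance between insert_center and pocket_mouth below 0.004 m and linear speed of each of insert, knockout below 0.01 m/s and height (world z) of grip between 0.17 and 0.184 m and angle between grip's own z axis and vertical below 0.08 rad and horizontal distance between grip and die_block above 0.11 m and contact force between knockout and die_block below 0.3 N).
It fails at once if the tool presses on the die block with more than 30 N or on the insert with more than 40 N (contact force between knockout and die_block above 30 N or contact force between knockout and insert above 40 N).
It fails at once if the insert is pushed out of its pocket (raised more than 24 mm) or tipped (z of insert_center in the frame of die_block above 0.122 m or angle between insert_center's own z axis and vertical above 0.3 rad).
It fails at once if the fingers or arm touch the insert (contact force between any of the fingers, the arm and insert above 0.5 N).
It fails at once if the tool is dropped or banged down (faster than 0.45 m/s within 22 mm of the bench) or tipped over ((linear speed of knockout above 0.45 m/s and height (world z) of grip below 0.2 m) or angle between grip's own z axis and vertical above 0.5 rad).
It fails at once if a bystander is moved more than 30 mm (distance of any of spare_insert_center, tape_roll, screwdriver, pen_cup, small_carton, eyelet_tin from where it was at the start of the episode above 0.03 m).
It also fails if it takes over 72 s, if anything falls off the work surface, if the arm or the gripper's body presses on something with over 40 N, if the wrist force passes 120 N, or if a joint passes its speed limit or range.

## Working session

There is one attempt and no reset: what is moved stays moved. The work goes in short steps, Python scripts to look and compute and a tool call to move; the robot and the scene stay as the last step left them, time stands still between calls to the robot, and variables do not carry over. Pictures are saved under pics/ and viewed, on a budget of 10 in all, crops included, one or two more only if the job needs it, and the job is handed in when it is done.

Besides the shell and the picture viewer there is one more tool, called after "Request:" by a JSON object that holds its "op" and its "data", one argument or row to a line. servo_tool: Moves the arm, as the interface text tells. Its arguments: {"type":"object","properties":{"steps":{"type":"array","items":{"type":"object","properties":{"dp":{"type":"array","items":{"type":"number","minimum":-1,"maximum":1}},"spin":{"type":"number","minimum":-1,"maximum":1}}}},"jaw":{"type":"number"},"squeeze":{"type":"number"}},"required":["steps"]}

```bash
mkdir -p pics; ls; cat > h.py <<'E'
import numpy as np, cv2
from bench import manip
def K(name):
    i=manip.camera_info(name); f=192/np.tan(np.radians(i["vertical_fov"])/2)
    R=np.array(i["rotation"]); 
    return f,i["cx"],i["cy"],np.array(i["xyz"]),R.reshape(3,3) if R.size==9 else R
def world(name,depth):
    f,cx,cy,p,R=K(name); v,u=np.mgrid[:384,:512]
    return np.stack([(u-cx)/f*depth,(v-cy)/f*depth,depth],-1)@R.T+p
def ray(name,uv,z):
    f,cx,cy,p,R=K(name); d=R@np.array([(uv[0]-cx)/f,(uv[1]-cy)/f,1]); return p+d*(z-p[2])/d[2]
E
python3 - <<'E'
from h import *
print(manip.get_state()); 
for c in("scene","top"):
    im,d=manip.camera(c); cv2.imwrite(f"pics/{c}.png",im); np.save(c+"_d",d); print(c,manip.camera_info(c))
    for l,z in(("die_block",0),("pocket_mouth",.113),("insert_center",.098),("grip",.178),("knockout",0),("pin_tip",.046)):
        for r in manip.tip_of(c,l)[:3]: print(c,l,round(r["conf"],2),np.round(r["position"],1),ray(c,r["position"],z).round(3))
E
```

```text
pics
{'t': 0.0, 'qpos': array([1.20239643e+00, 3.14014510e-01, 4.49753077e-02, 1.30359117e+00,
       6.39529864e-07, 1.43122670e+00]), 'qd': array([ 0.00064069, -0.00016305,  0.00284189, -0.00177493, -0.0002016 ,
        0.00149493]), 'tau': array([ 1.19504821e-03, -4.80623531e+01,  2.98534012e+01,  1.90199038e-02,
        3.15645877e-06,  1.73159987e-05]), 'ee_pos': array([0.13024645, 0.55955226, 0.24139932]), 'eef_rot': array([-2.30723550e-04,  1.14165617e-01,  9.93461308e-01, -8.87524353e-04]), 'contact_force': array([ 0.38210058, -0.82291762,  0.71108489]), 'moment': array([0.02652824, 0.01520508, 0.00643029]), 'grip_width': 0.08543782582281204}
scene {'vertical_fov': 45.098324701486895, 'cx': 253.16613519218294, 'cy': 196.05108357482177, 'xyz': array([0.98798299, 0.6319683 , 1.08517832]), 'rotation': array([-0.09630544,  0.27674732,  0.90135953, -0.31888426])}Traceback (most recent call last):
  File "<stdin>", line 6, in <module>
  File "h.py", line 11, in ray
    f,cx,cy,p,R=K(name); d=R@np.array([(uv[0]-cx)/f,(uv[1]-cy)/f,1]); return p+d*(z-p[2])/d[2]
                           ~^~~~~~~~~~~~~~~~~~~~~~~~~~~~~~~~~~~~~~~~
ValueError: matmul: Input operand 1 has a mismatch in its core dimension 0, with gufunc signature (n?,k),(k,m?)->(n?,m?) (size 3 is different from 4)
```

```bash
python3 - <<'E'
s=open('h.py').read()
s=s.replace('R.reshape(3,3) if R.size==9 else R','Rotation.from_quat(R,scalar_first=True).as_matrix()').replace('import numpy as np, cv2','import numpy as np, cv2\nfrom scipy.spatial.transform import Rotation')
open('h.py','w').write(s)
E
python3 - <<'E'
from h import *
for c in("scene","top"):
    im,d=manip.camera(c); cv2.imwrite(f"pics/{c}.png",im); np.save(c+"_d",d); print(c,manip.camera_info(c))
    for l,z in(("die_block",0),("pocket_mouth",.113),("insert_center",.098),("grip",.178),("knockout",0),("pin_tip",.046)):
        for r in manip.tip_of(c,l)[:3]: print(c,l,round(r["conf"],2),np.round(r["position"],1),ray(c,r["position"],z).round(3))
E
```

```text
scene {'vertical_fov': 45.098324701486895, 'cx': 253.16613519218294, 'cy': 196.05108357482177, 'xyz': array([0.98798299, 0.6319683 , 1.08517832]), 'rotation': array([-0.09630544,  0.27674732,  0.90135953, -0.31888426])}
scene die_block 0.79 [270.7 288.8] [0.635 0.186 0.   ]
scene die_block 0.72 [131.5 202. ] [ 0.813 -0.281  0.   ]
scene die_block 0.7 [394.3 260.7] [0.31  0.306 0.   ]
scene pocket_mouth 0.7 [270.3 265.5] [0.637 0.182 0.113]
scene pocket_mouth 0.66 [402.9 241.1] [0.322 0.311 0.113]
scene pocket_mouth 0.59 [124.2 174.6] [ 0.807 -0.288  0.113]
scene insert_center 0.7 [221.5 283.2] [0.756 0.149 0.098]
scene insert_center 0.48 [277.9 270.4] [0.624 0.196 0.098]
scene grip 0.89 [193.9 148.6] [ 0.621 -0.207  0.178]
scene knockout 0.85 [198.5 191.4] [ 0.627 -0.204  0.   ]
scene pin_tip 0.95 [198.8 182.9] [ 0.625 -0.196  0.046]
scene pin_tip 0.74 [197.9 256.4] [0.753 0.022 0.046]
top {'vertical_fov': 43.08869294121641, 'cx': 263.9595761715776, 'cy': 188.71296678892355, 'xyz': array([ 0.28376201, -0.00259581,  1.5294755 ]), 'rotation': array([-0.06715701,  0.70584196, -0.70201496,  0.06672375])}
top die_block 0.93 [349.4 117.4] [ 0.818 -0.281  0.   ]
top die_block 0.84 [165.  270.4] [0.318 0.305 0.   ]
top die_block 0.57 [206.7 172.3] [0.63  0.184 0.   ]
top pocket_mouth 0.71 [159.7 269.1] [0.319 0.297 0.113]
top pocket_mouth 0.64 [197.9 163. ] [0.633 0.197 0.113]
top pocket_mouth 0.56 [354.9 107.6] [ 0.81  -0.278  0.113]
top insert_center 0.71 [201.6 165.6] [0.629 0.188 0.098]
top insert_center 0.63 [199.7 166.2] [0.627 0.194 0.098]
top insert_center 0.42 [226.5 139. ] [0.713 0.114 0.098]
top grip 0.95 [334.9 163.1] [ 0.619 -0.203  0.178]
top knockout 0.76 [324.8 177.8] [ 0.614 -0.196  0.   ]
top knockout 0.28 [200.  165.4] [0.653 0.206 0.   ]
top pin_tip 0.78 [326.2 174.6] [ 0.614 -0.195  0.046]
```

View pics/scene.png

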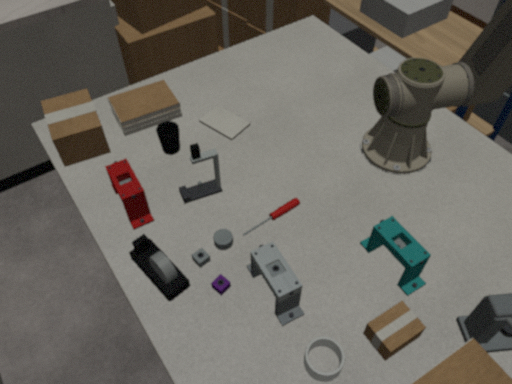

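View pics/top.png

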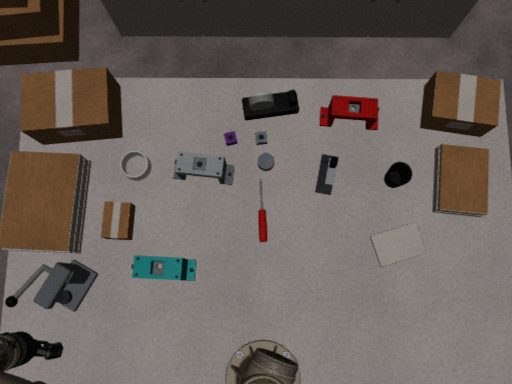

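```bash
python3 - <<'E'
from h import *
for c in("scene","top"):
    W=world(c,np.load(c+"_d.npy"))
    x,y,z=W[...,0],W[...,1],W[...,2]
    for n,cx,cy,r,z0,z1 in(("table",.5,0,.1,-.05,.05),("blocktop",.632,.19,.11,.105,.120),("tooltop",.615,-.2,.1,.14,.21),("arm",.615,-.2,.09,.14,.165),("handletop",.615,-.2,.05,.185,.21),("foot",.615,-.2,.09,.005,.035)):
        m=(abs(x-cx)<r)&(abs(y-cy)<r)&(z>z0)&(z<z1)
        if m.sum()<4: print(n,m.sum());continue
        p=W[m]; rc=cv2.minAreaRect((p[:,:2]*1000).astype(np.float32))
        print(c,n,m.sum(),p.mean(0).round(4),"rect",np.round(rc[0],1),np.round(rc[1],1),round(rc[2],1),"zmed",np.median(p[:,2]).round(4))
im=cv2.imread("pics/top.png"); a=cv2.resize(im[130:210,150:250],None,fx=6,fy=6,interpolation=2)
b=cv2.resize(im[140:210,300:360],None,fx=3,fy=3)
E
```

```text
scene table 3604 [0.4991 0.0006 0.0016] rect [500.  -0.] [199.9 200. ] 0.0 zmed 0.0
scene blocktop 1456 [0.6316 0.1981 0.1123] rect [630.3 194.5] [148.4  65.4] 84.0 zmed 0.1124
scene tooltop 350 [ 0.6082 -0.1901  0.1627] rect [ 600.2 -193.2] [30.3 77.2] 80.1 zmed 0.1532
scene arm 233 [ 0.6003 -0.1884  0.1508] rect [ 600.2 -193.2] [30.3 77.2] 80.1 zmed 0.1509
scene handletop 66 [ 0.6233 -0.1949  0.1947] rect [ 621.8 -195.8] [21.4 25. ] 80.4 zmed 0.1954
scene foot 564 [ 0.6259 -0.195   0.0131] rect [ 613.5 -219.1] [166.5 153.6] 10.5 zmed 0.0105
top table 3966 [ 4.982e-01 -2.000e-04  2.100e-03] rect [ 5.e+02 -1.e-01] [199.8 199.9] 90.0 zmed 0.0008
top blocktop 990 [0.631  0.1943 0.1131] rect [631.2 194.1] [145.8  65.8] 84.6 zmed 0.1132
top tooltop 251 [ 0.6007 -0.1921  0.1643] rect [ 600.9 -193. ] [24.2 77.1] 78.7 zmed 0.1539
top arm 177 [ 0.5922 -0.1904  0.1525] rect [ 600.9 -193. ] [24.2 77.1] 78.7 zmed 0.1525
top handletop 60 [ 0.6223 -0.1968  0.1966] rect [ 622.7 -196.9] [17.3 24.5] 75.5 zmed 0.1968
top foot 517 [ 0.6216 -0.1925  0.0109] rect [ 615.1 -199.9] [179.4 179.9] 90.0 zmed 0.0085
```

Request:
{"op": "servo_tool", "data": {
  "steps": [
    {"dp": [-0.108,-0.104,-0.02]},
    {"dp": [-0.108,-0.104,-0.02]},
    {"dp": [-0.108,-0.104,-0.02]},
    {"dp": [-0.108,-0.104,-0.02]},
    {"dp": [-0.108,-0.104,-0.02]},
    {"dp": [-0.108,-0.104,-0.02]},
    {"dp": [-0.108,-0.104,-0.02]},
    {"dp": [-0.108,-0.104,-0.02]}
  ],
  "jaw": 1,
  "squeeze": 60
}}

```text
invalid input
```

Request:
{"op": "servo_tool", "data": {
  "steps": [
    {"dp": [-0.108,-0.104,0]},
    {"dp": [-0.108,-0.104,0]},
    {"dp": [-0.108,-0.104,0]},
    {"dp": [-0.108,-0.104,0]},
    {"dp": [-0.108,-0.104,0]},
    {"dp": [-0.108,-0.104,0]},
    {"dp": [-0.108,-0.104,0],"spin": -0.045},
    {"dp": [0,0,0]}
  ]
}}

```text
invalid input
```

```bash
cat > w.py <<'E'
from h import *
import sys
def look(tag,specs):
    s=manip.get_state(); R=Rotation.from_quat(s["eef_rot"],scalar_first=True).as_matrix()
    print("t",s["t"],"ee",s["ee_pos"].round(4),"xyaw",np.degrees(np.arctan2(R[1,0],R[0,0])).round(2),"F",s["contact_force"].round(2),"M",s["moment"].round(3),"w",s["grip_width"].round(4))
    f,cx,cy,p,Rc=K("wrist"); print("cam",p.round(3),Rc.round(2).tolist(),f)
    im,d=manip.camera("wrist"); cv2.imwrite(f"pics/{tag}.png",im); np.save(tag+"_d",d)
    v,u=np.mgrid[:384,:512]
    W=np.stack([(u-cx)/f*d,(v-cy)/f*d,d],-1)@Rc.T+p; np.save(tag+"_W",W)
    x,y,z=W[...,0],W[...,1],W[...,2]
    for n,x0,y0,r,z0,z1 in specs:
        m=(abs(x-x0)<r)&(abs(y-y0)<r)&(z>z0)&(z<z1)&(d>0)
        if m.sum()<10: print(n,m.sum());continue
        q=W[m]; rc=cv2.minAreaRect((q[:,:2]*1000).astype(np.float32))
        print(n,m.sum(),q.mean(0).round(4),"rect",np.round(rc[0],1),np.round(rc[1],1),round(rc[2],1),"zmed",np.median(q[:,2]).round(4),"u",u[m].min(),u[m].max(),"v",v[m].min(),v[m].max())
E
python3 - <<'E'
from w import *
look("w1",[("arm",.6,-.2,.08,.145,.16),("handle",.615,-.2,.06,.188,.21),("foot",.615,-.2,.12,.005,.03)])
E
```

```text
Traceback (most recent call last):
  File "w.py", line 5, in look
    print("t",s["t"],"ee",s["ee_pos"].round(4),"xyaw",np.degrees(np.arctan2(R[1,0],R[0,0])).round(2),"F",s["contact_force"].round(2),"M",s["moment"].round(3),"w",s["grip_width"].round(4))
                                                                                                                                                                  ^^^^^^^^^^^^^^^^^^^^^
AttributeError: 'float' object has no attribute 'round'
```

Request:
{"op": "servo_tool", "data": {
  "steps": [
    {"dp": [-0.108,-0.104,-0.02],"spin": 0},
    {"dp": [-0.108,-0.104,-0.02],"spin": 0},
    {"dp": [-0.108,-0.104,-0.02],"spin": 0},
    {"dp": [-0.108,-0.104,-0.02],"spin": 0},
    {"dp": [-0.108,-0.104,-0.02],"spin": 0},
    {"dp": [-0.108,-0.104,-0.02],"spin": 0},
    {"dp": [-0.108,-0.104,-0.02],"spin": 0},
    {"dp": [-0.108,-0.104,-0.02],"spin": 0}
  ],
  "jaw": 1,
  "squeeze": 60
}}

```text
t: 1.8
ee_pos: [0.3924, 0.1558, 0.3069]
eef_rot: [0.001, 0.114, 0.993, 0.0]
contact_force: [0.9, 0.1, -0.6]
grip_width: 0.0853
```

```bash
sed -i 's/s\["grip_width"\].round(4)/round(s["grip_width"],4)/' w.py
```

Request:
{"op": "servo_tool", "data": {
  "steps": [
    {"dp": [-0.108,-0.104,0],"spin": 0},
    {"dp": [-0.108,-0.104,0],"spin": 0},
    {"dp": [-0.108,-0.104,0],"spin": 0},
    {"dp": [-0.108,-0.104,0],"spin": 0},
    {"dp": [-0.108,-0.104,0],"spin": 0},
    {"dp": [-0.108,-0.104,0],"spin": 0},
    {"dp": [-0.108,-0.104,0],"spin": -0.045},
    {"dp": [0,0,0],"spin": 0}
  ]
}}

```text
t: 2.8
ee_pos: [0.6214, -0.1987, 0.3029]
eef_rot: [-0.001, 0.099, 0.995, 0.0]
contact_force: [-0.4, -0.0, -0.5]
grip_width: 0.0857
```

```bash
python3 - <<'E'
from w import *
look("w1",[("arm",.6,-.2,.08,.145,.16),("handle",.615,-.2,.06,.188,.21),("foot",.615,-.2,.12,.005,.03)])
E
```

```text
t 2.8 ee [ 0.6214 -0.1987  0.3029] xyaw 168.67 F [-0.35 -0.04 -0.47] M [ 0.041  0.001 -0.005] w 0.0857
cam [ 0.554 -0.185  0.434] [[0.2, 0.94, 0.26], [0.98, -0.19, -0.05], [0.0, 0.27, -0.96]] 296.3111578809262
arm 1456 [ 0.587  -0.1927  0.1517] rect [ 598.3 -195.2] [23.6 77. ] 79.2 zmed 0.1517 u 238 263 v 115 194
handle 601 [ 0.619  -0.199   0.1962] rect [ 619.9 -199.3] [17.  23.3] 78.7 zmed 0.1965 u 241 261 v 176 204
foot 884 [ 0.6208 -0.1973  0.0125] rect [ 620.7 -199.2] [ 50.  121.1] 79.0 zmed 0.0099 u 234 269 v 113 199
```

View pics/w1.png

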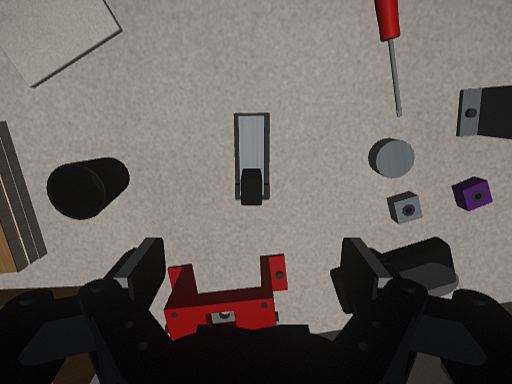

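Request:
{"op": "servo_tool", "data": {
  "steps": [
    {"dp": [0,0,0.09],"spin": 0},
    {"dp": [0,0,0.09],"spin": 0},
    {"dp": [0,0,0.08],"spin": 0},
    {"dp": [0,0,0.05],"spin": 0},
    {"dp": [0,0,0.015],"spin": 0},
    {"dp": [0,0,0],"spin": 0}
  ]
}}

```text
t: 3.6
ee_pos: [0.6199, -0.1938, 0.1772]
eef_rot: [0.0, 0.096, 0.995, 0.0]
contact_force: [0.1, 0.0, 0.5]
grip_width: 0.0856
```

Request:
{"op": "servo_tool", "data": {
  "steps": [
    {"dp": [0,0,0],"spin": 0},
    {"dp": [0,0,0],"spin": 0},
    {"dp": [0,0,0],"spin": 0},
    {"dp": [0,0,0],"spin": 0},
    {"dp": [0,0,0],"spin": 0},
    {"dp": [0,0,0],"spin": 0}
  ],
  "jaw": -1,
  "squeeze": 80
}}

```text
t: 4.35
ee_pos: [0.6202, -0.1949, 0.1765]
eef_rot: [0.0, 0.097, 0.995, -0.0]
contact_force: [-0.5, -0.8, 1.8]
grip_width: 0.0171
```

Request:
{"op": "servo_tool", "data": {
  "steps": [
    {"dp": [0,0,-0.015],"spin": 0},
    {"dp": [0,0,-0.03],"spin": 0},
    {"dp": [0,0,-0.055],"spin": 0},
    {"dp": [0,0,-0.055],"spin": 0},
    {"dp": [0,0,0],"spin": 0}
  ]
}}

```text
t: 4.97
ee_pos: [0.6212, -0.195, 0.2407]
eef_rot: [0.002, 0.096, 0.995, -0.001]
contact_force: [0.7, -0.0, -4.2]
grip_width: 0.0167
```

```bash
python3 - <<'E'
from w import *
look("w2",[("arm",.6,-.2,.09,.19,.22),("handle",.615,-.2,.06,.24,.27),("foot",.615,-.2,.12,.055,.09)])
E
```

```text
t 4.975 ee [ 0.6212 -0.195   0.2407] xyaw 168.93 F [ 0.71 -0.02 -4.25] M [-0.022 -0.043  0.026] w 0.0167
cam [ 0.553 -0.181  0.372] [[0.19, 0.94, 0.27], [0.98, -0.18, -0.05], [-0.0, 0.28, -0.96]] 296.3111578809262
arm 4273 [ 0.5861 -0.1883  0.2156] rect [ 589.8 -189.1] [24.2 55.6] 78.9 zmed 0.216 u 229 274 v 123 225
handle 4720 [ 0.6164 -0.1937  0.258 ] rect [ 621.2 -194.5] [49.8 26.3] 78.5 zmed 0.2607 u 189 317 v 230 305
foot 615 [ 0.6052 -0.201   0.0752] rect [ 616.1 -195.8] [ 50.3 108.9] 79.1 zmed 0.0741 u 225 275 v 116 225
```

Request:
{"op": "servo_tool", "data": {
  "steps": [
    {"dp": [0.03,0.05,0],"spin": 0},
    {"dp": [0.06,0.1,0],"spin": 0},
    {"dp": [0.06,0.1,0],"spin": 0},
    {"dp": [0.06,0.1,0],"spin": 0},
    {"dp": [0.06,0.1,0],"spin": 0},
    {"dp": [0.06,0.1,0],"spin": 0},
    {"dp": [0.06,0.1,0],"spin": 0},
    {"dp": [0.06,0.1,0],"spin": 0}
  ]
}}

```text
t: 6.02
ee_pos: [0.4996, 0.1357, 0.2371]
eef_rot: [-0.001, 0.097, 0.995, -0.0]
contact_force: [0.9, -0.7, -3.0]
grip_width: 0.0169
```

Request:
{"op": "servo_tool", "data": {
  "steps": [
    {"dp": [0.06,0.1,0],"spin": 0},
    {"dp": [0.024,0.05,0],"spin": -0.04},
    {"dp": [0,0.025,0],"spin": -0.04},
    {"dp": [0,0,0],"spin": -0.04},
    {"dp": [0,0,0],"spin": 0},
    {"dp": [0,0,0],"spin": 0}
  ]
}}

```text
t: 6.78
ee_pos: [0.4816, 0.2086, 0.2382]
eef_rot: [-0.0, 0.05, 0.999, -0.0]
contact_force: [0.9, 0.4, -3.9]
grip_width: 0.0171
```

```bash
python3 - <<'E'
from w import *
look("w3",[("arm",.47,.2,.09,.19,.23),("foot",.48,.2,.12,.045,.09),("block",.63,.19,.11,.105,.120),("blockwhole",.63,.19,.11,.02,.120)])
E
```

```text
t 6.775 ee [0.4816 0.2086 0.2382] xyaw 174.21 F [ 0.86  0.41 -3.86] M [0.004 0.003 0.02 ] w 0.0171
cam [0.413 0.216 0.37 ] [[0.1, 0.96, 0.27], [0.99, -0.1, -0.03], [-0.0, 0.27, -0.96]] 296.3111578809262
arm 4547 [0.4476 0.212  0.2141] rect [449.7 211.8] [24.2 55.6] 84.4 zmed 0.2137 u 229 274 v 123 228
foot 617 [0.4653 0.201  0.0729] rect [475.9 207.6] [ 50.  108.9] 84.4 zmed 0.0718 u 225 275 v 116 225
block 1254 [0.6172 0.1953 0.1117] rect [616.5 195.3] [54.6 36.8] 84.2 zmed 0.1116 u 226 279 v 299 328
blockwhole 1362 [0.6123 0.1953 0.1078] rect [580.1 206.9] [121.  118.8] 49.2 zmed 0.1114 u 196 307 v 209 328
```

View pics/w3.png

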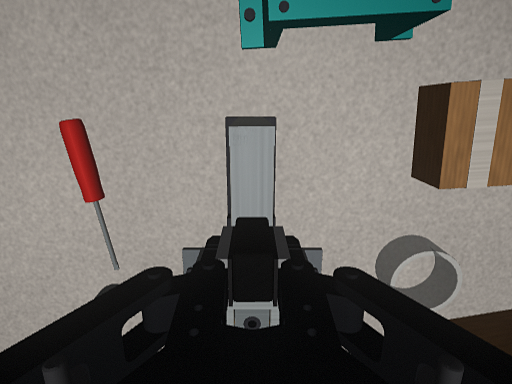

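```bash
python3 - <<'E'
from h import *
W=np.load("w3_W.npy"); 
for uv in((252,323),(252,318),(243,323),(261,323)): print(uv,W[uv[1],uv[0]].round(4), ray("wrist",uv,.111).round(4))
im=cv2.imread("pics/w3.png")[285:345,200:305]; cv2.imwrite("pics/c1.png",cv2.resize(im,None,fx=6,fy=6,interpolation=cv2.INTER_CUBIC))
top=cv2.imread("pics/top.png")[135:200,165:245];
cv2.imwrite("pics/c2.png",cv2.resize(top,None,fx=7,fy=7,interpolation=cv2.INTER_CUBIC))
E
```

```text
(252, 323) [0.6276 0.1937 0.1118] [0.6283 0.1938 0.111 ]
(252, 318) [0.6218 0.1943 0.1114] [0.6222 0.1944 0.111 ]
(243, 323) [0.6266 0.1845 0.1119] [0.6274 0.1845 0.111 ]
(261, 323) [0.6295 0.2029 0.1106] [0.6293 0.2031 0.111 ]
```

View pics/c1.png

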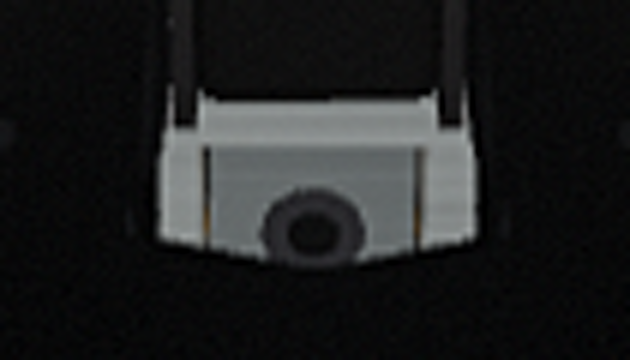

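View pics/c2.png

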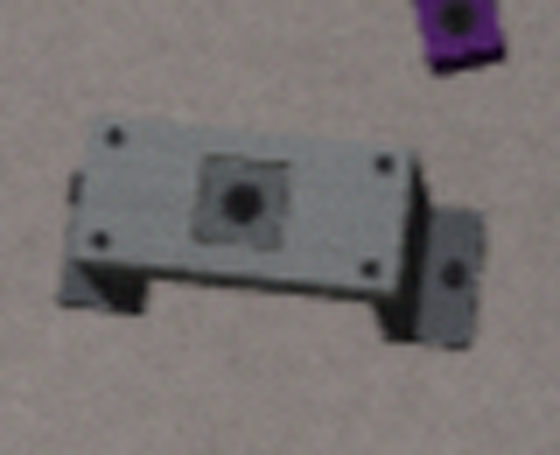

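Request:
{"op": "servo_tool", "data": {
  "steps": [
    {"dp": [0,0,0.04],"spin": 0},
    {"dp": [0,0,0.05],"spin": 0},
    {"dp": [0,0,0.03],"spin": 0},
    {"dp": [0,0,0],"spin": 0},
    {"dp": [0,0,0],"spin": 0}
  ]
}}

```text
t: 7.45
ee_pos: [0.4817, 0.2096, 0.191]
eef_rot: [0.0, 0.05, 0.999, 0.0]
contact_force: [0.8, 0.3, -3.0]
grip_width: 0.017
```

Request:
{"op": "servo_tool", "data": {
  "steps": [
    {"dp": [-0.03,0,0],"spin": 0},
    {"dp": [-0.06,0,0],"spin": 0},
    {"dp": [-0.06,0,0],"spin": 0},
    {"dp": [-0.06,0,0],"spin": 0},
    {"dp": [-0.06,0,0],"spin": 0},
    {"dp": [-0.06,0,0],"spin": 0},
    {"dp": [-0.03,0,0],"spin": 0},
    {"dp": [0,0,0],"spin": 0}
  ]
}}

```text
t: 8.45
ee_pos: [0.6253, 0.1951, 0.19]
eef_rot: [0.0, 0.05, 0.999, 0.0]
contact_force: [-0.2, -0.4, -3.3]
grip_width: 0.017
```

```bash
python3 - <<'E'
from w import *
look("w4",[("arm",.6,.2,.09,.145,.18),("foot",.6,.2,.12,.01,.03),("block",.63,.19,.11,.105,.120)])
E
```

```text
t 8.45 ee [0.6253 0.1951 0.19  ] xyaw 174.28 F [-0.2  -0.42 -3.35] M [-0.015  0.111  0.005] w 0.017
cam [0.556 0.202 0.321] [[0.1, 0.96, 0.27], [1.0, -0.1, -0.03], [0.0, 0.27, -0.96]] 296.3111578809262
arm 4488 [0.5913 0.1984 0.1659] rect [593.5 198.2] [24.1 55.7] 84.4 zmed 0.1656 u 229 274 v 124 226
foot 575 [0.6099 0.1795 0.0218] rect [628.2 158. ] [ 98.8 198.6] 39.0 zmed 0.0231 u 181 321 v 116 266
block 11504 [0.6246 0.1934 0.1126] rect [613.2 195. ] [148.   95.9] 83.7 zmed 0.1127 u 151 349 v 120 247
```

```bash
python3 - <<'E'
from h import *
W=np.load("w4_W.npy"); z=W[...,2]
m=((abs(z-.1127)<.004)&(abs(W[...,0]-.63)<.1)&(abs(W[...,1]-.19)<.11)).astype(np.uint8)
n,l,s,_=cv2.connectedComponentsWithStats(cv2.morphologyEx(m,cv2.MORPH_OPEN,np.ones((3,3))))
for i in range(1,n):
    if s[i,4]<200: continue
    q=W[l==i][:,:2]*1000; a=np.radians(-5.7); e=np.array([[np.cos(a),np.sin(a)],[-np.sin(a),np.cos(a)]])
    r=(q-np.array([629.7,194.3]))@e.T; print(s[i],np.percentile(r,[0,.5,1,50,99,99.5,100],axis=0).round(1).tolist(), cv2.minAreaRect(q.astype(np.float32)))
E
```

```text
[ 151  165   80   82 5751] [[-33.2, -75.1], [-33.0, -73.5], [-32.9, -72.2], [-5.0, -45.6], [29.6, -16.7], [30.3, -16.3], [30.9, -16.0]] ((624.0135498046875, 149.0993194580078), (59.06497573852539, 64.13260650634766), 84.34613800048828)
[ 274  165   76   83 5472] [[-33.0, 16.1], [-32.8, 16.8], [-32.7, 17.1], [-5.3, 44.9], [30.4, 69.9], [31.1, 71.1], [31.9, 72.9]] ((633.5762939453125, 238.66748046875), (56.76866912841797, 64.9936752319336), 84.3937759399414)
```

Request:
{"op": "servo_tool", "data": {
  "steps": [
    {"dp": [0.007,-0.003,-0.015],"spin": 0},
    {"dp": [0,0,-0.0175],"spin": 0},
    {"dp": [0,0,0],"spin": 0},
    {"dp": [0,0,0],"spin": 0}
  ]
}}

```text
t: 9.0
ee_pos: [0.6216, 0.1945, 0.2037]
eef_rot: [0.0, 0.05, 0.999, 0.0]
contact_force: [0.5, -1.2, -3.6]
grip_width: 0.0168
```

Request:
{"op": "servo_tool", "data": {
  "steps": [
    {"dp": [0,0,-0.003],"spin": 0},
    {"dp": [0,0,0],"spin": 0}
  ]
}}

```text
t: 9.25
ee_pos: [0.6217, 0.1944, 0.2045]
eef_rot: [0.0, 0.05, 0.999, 0.0]
contact_force: [1.5, 0.2, -3.6]
grip_width: 0.0165
```

Request:
{"op": "servo_tool", "data": {
  "steps": [
    {"dp": [0,0,-0.003],"spin": 0},
    {"dp": [0,0,0],"spin": 0}
  ]
}}

```text
t: 9.5
ee_pos: [0.6215, 0.1943, 0.2053]
eef_rot: [-0.0, 0.05, 0.999, -0.0]
contact_force: [-0.0, -0.0, -5.3]
grip_width: 0.0165
```

Request:
{"op": "servo_tool", "data": {
  "steps": [
    {"dp": [0,0,-0.0025],"spin": 0},
    {"dp": [0,0,0],"spin": 0}
  ]
}}

```text
t: 9.75
ee_pos: [0.6213, 0.1943, 0.2054]
eef_rot: [-0.001, 0.05, 0.999, -0.0]
contact_force: [1.9, 0.1, -12.8]
grip_width: 0.0168
```

Request:
{"op": "servo_tool", "data": {
  "steps": [
    {"dp": [0,0,0.005],"spin": 0},
    {"dp": [-0.006,0.009,0],"spin": 0},
    {"dp": [0,0,-0.005],"spin": 0},
    {"dp": [0,0,0],"spin": 0}
  ],
  "squeeze": 110
}}

```text
t: 10.25
ee_pos: [0.6248, 0.1979, 0.2076]
eef_rot: [0.001, 0.05, 0.999, 0.0]
contact_force: [0.7, -0.4, -3.8]
grip_width: 0.0167
```

Request:
{"op": "servo_tool", "data": {
  "steps": [
    {"dp": [0,0,0.005],"spin": 0},
    {"dp": [-0.008,0.005,0],"spin": 0},
    {"dp": [0,0,-0.005],"spin": 0},
    {"dp": [0,0,0],"spin": 0}
  ]
}}

```text
t: 10.75
ee_pos: [0.6278, 0.1994, 0.2069]
eef_rot: [0.0, 0.05, 0.999, 0.0]
contact_force: [0.0, -0.1, -3.2]
grip_width: 0.0167
```

Request:
{"op": "servo_tool", "data": {
  "steps": [
    {"dp": [0,0,0.005],"spin": 0},
    {"dp": [-0.009,-0.0015,0],"spin": 0},
    {"dp": [0,0,-0.005],"spin": 0},
    {"dp": [0,0,0],"spin": 0}
  ]
}}

```text
t: 11.25
ee_pos: [0.6313, 0.1982, 0.2055]
eef_rot: [-0.001, 0.05, 0.999, -0.0]
contact_force: [1.4, -0.5, -11.6]
grip_width: 0.0164
```

Request:
{"op": "servo_tool", "data": {
  "steps": [
    {"dp": [0,0,0.005],"spin": 0},
    {"dp": [-0.006,-0.007,0],"spin": 0},
    {"dp": [0,0,-0.005],"spin": 0},
    {"dp": [0,0,0],"spin": 0}
  ]
}}

```text
t: 11.75
ee_pos: [0.6333, 0.1953, 0.2055]
eef_rot: [-0.001, 0.05, 0.999, -0.0]
contact_force: [2.0, 0.3, -14.6]
grip_width: 0.0166
```

Request:
{"op": "servo_tool", "data": {
  "steps": [
    {"dp": [0,0,0.006],"spin": 0},
    {"dp": [0.0183,0.0067,0],"spin": 0},
    {"dp": [0,0,0],"spin": 0},
    {"dp": [0,0,-0.006],"spin": 0},
    {"dp": [0,0,-0.004],"spin": 0},
    {"dp": [0,0,0],"spin": 0}
  ]
}}

```text
t: 12.5
ee_pos: [0.6266, 0.1988, 0.2087]
eef_rot: [0.0, 0.05, 0.999, 0.0]
contact_force: [-0.6, 0.1, -3.7]
grip_width: 0.0164
```

Request:
{"op": "servo_tool", "data": {
  "steps": [
    {"dp": [0,0,-0.005],"spin": 0},
    {"dp": [0,0,-0.005],"spin": 0},
    {"dp": [0,0,0],"spin": 0}
  ]
}}

```text
t: 12.88
ee_pos: [0.6265, 0.1988, 0.2126]
eef_rot: [0.0, 0.05, 0.999, 0.0]
contact_force: [-0.1, -0.8, -3.9]
grip_width: 0.0165
```

Request:
{"op": "servo_tool", "data": {
  "steps": [
    {"dp": [0,0,-0.003],"spin": 0},
    {"dp": [0,0,-0.0025],"spin": 0},
    {"dp": [0,0,-0.0025],"spin": 0},
    {"dp": [0,0,-0.0025],"spin": 0},
    {"dp": [0,0,-0.0025],"spin": 0},
    {"dp": [0,0,-0.0025],"spin": 0}
  ]
}}

```text
t: 13.62
ee_pos: [0.626, 0.1988, 0.2174]
eef_rot: [-0.001, 0.05, 0.999, -0.0]
contact_force: [1.0, 0.8, -11.0]
grip_width: 0.0165
```

Request:
{"op": "servo_tool", "data": {
  "steps": [
    {"dp": [0,0,-0.0025],"spin": 0},
    {"dp": [0,0,-0.0025],"spin": 0},
    {"dp": [0,0,-0.0025],"spin": 0},
    {"dp": [0,0,-0.0025],"spin": 0}
  ]
}}

```text
t: 14.12
ee_pos: [0.6261, 0.1988, 0.2226]
eef_rot: [-0.0, 0.05, 0.999, 0.0]
contact_force: [-0.9, 0.0, -10.5]
grip_width: 0.0165
```

Request:
{"op": "servo_tool", "data": {
  "steps": [
    {"dp": [0,0,-0.0025],"spin": 0},
    {"dp": [0,0,-0.0025],"spin": 0},
    {"dp": [0,0,-0.0025],"spin": 0},
    {"dp": [0,0,-0.0025],"spin": 0},
    {"dp": [0,0,-0.0025],"spin": 0},
    {"dp": [0,0,0],"spin": 0}
  ]
}}

```text
t: 14.88
ee_pos: [0.6265, 0.1988, 0.2279]
eef_rot: [0.0, 0.05, 0.999, 0.0]
contact_force: [-0.9, 0.4, -8.9]
grip_width: 0.0162
```

```bash
python3 - <<'E'
from w import *
look("w5",[("arm",.6,.2,.09,.18,.22),("ins",.629,.194,.018,.108,.14)])
for c in("top","scene"):
    im,d=manip.camera(c); W=world(c,d); m=(abs(W[...,0]-.63)<.014)&(abs(W[...,1]-.194)<.014)&(W[...,2]<.15)&(d>0)
    print(c,m.sum(),np.percentile(W[m][:,2],[5,50,95]) if m.any() else 0)
E
```

```text
t 14.875 ee [0.6265 0.1988 0.2279] xyaw 174.32 F [-0.9   0.41 -8.85] M [0.127 0.191 0.004] w 0.0162
cam [0.557 0.206 0.359] [[0.1, 0.96, 0.27], [1.0, -0.1, -0.03], [0.0, 0.27, -0.96]] 296.3111578809262
arm 4574 [0.5926 0.2021 0.2037] rect [594.5 201.9] [24.2 55.4] 84.4 zmed 0.2033 u 229 274 v 123 228
ins 189 [0.6258 0.1783 0.1227] rect [627.7 177.9] [ 4.5 33.6] 85.3 zmed 0.1227 u 224 230 v 177 215
top 58 [0.11895485 0.12334704 0.12708902]
scene 124 [0.11877088 0.12302468 0.12609337]
```

Request:
{"op": "servo_tool", "data": {
  "steps": [
    {"dp": [0,0,-0.0025],"spin": 0},
    {"dp": [0,0,-0.0025],"spin": 0},
    {"dp": [0,0,-0.001],"spin": 0},
    {"dp": [0,0,0],"spin": 0}
  ]
}}

```text
t: 15.52
ee_pos: [0.6264, 0.1988, 0.23]
eef_rot: [0.0, 0.05, 0.999, 0.0]
contact_force: [-0.1, 0.7, -10.0]
grip_width: 0.0162
```

Request:
{"op": "servo_tool", "data": {
  "steps": [
    {"dp": [0,0,0.005],"spin": 0},
    {"dp": [0,0,0.01],"spin": 0},
    {"dp": [0,0,0.02],"spin": 0},
    {"dp": [0,0,0.03],"spin": 0},
    {"dp": [0,0,0.03],"spin": 0},
    {"dp": [0,0,0],"spin": 0},
    {"dp": [0,0,0],"spin": 0}
  ]
}}

```text
t: 16.4
ee_pos: [0.6264, 0.1988, 0.1919]
eef_rot: [-0.0, 0.05, 0.999, 0.0]
contact_force: [1.3, 0.3, -2.2]
grip_width: 0.0164
```

Request:
{"op": "servo_tool", "data": {
  "steps": [
    {"dp": [0.03,0,0],"spin": 0},
    {"dp": [0.06,0,0],"spin": 0},
    {"dp": [0.07,0,0],"spin": 0},
    {"dp": [0.07,0,0],"spin": 0},
    {"dp": [0.07,0,0],"spin": 0},
    {"dp": [0.06,0,0],"spin": 0},
    {"dp": [0.03,0,0],"spin": 0},
    {"dp": [0,0,0],"spin": 0}
  ]
}}

```text
t: 17.4
ee_pos: [0.4707, 0.2144, 0.1925]
eef_rot: [0.001, 0.049, 0.999, 0.0]
contact_force: [1.6, -0.0, -3.3]
grip_width: 0.0164
```

Request:
{"op": "servo_tool", "data": {
  "steps": [
    {"dp": [0,0,0.015],"spin": 0},
    {"dp": [0,0,0.01],"spin": 0},
    {"dp": [0,0,0.005],"spin": 0},
    {"dp": [0,0,0],"spin": 0},
    {"dp": [0,0,0],"spin": 0}
  ]
}}

```text
t: 18.02
ee_pos: [0.4713, 0.2142, 0.1798]
eef_rot: [-0.0, 0.05, 0.999, 0.0]
contact_force: [-0.3, -0.5, -3.1]
grip_width: 0.0168
```

Underside ≈3.5 mm up; lower in 1 mm steps until contact is felt.

Request:
{"op": "servo_tool", "data": {
  "steps": [
    {"dp": [0,0,0.003],"spin": 0},
    {"dp": [0,0,0.003],"spin": 0},
    {"dp": [0,0,0.0015],"spin": 0},
    {"dp": [0,0,0],"spin": 0}
  ]
}}

```text
t: 18.52
ee_pos: [0.4711, 0.2143, 0.1769]
eef_rot: [-0.0, 0.05, 0.999, 0.0]
contact_force: [-0.0, 1.0, -3.2]
grip_width: 0.0166
```

Request:
{"op": "servo_tool", "data": {
  "steps": [
    {"dp": [0,0,0.0015],"spin": 0},
    {"dp": [0,0,0],"spin": 0}
  ]
}}

```text
t: 18.77
ee_pos: [0.4712, 0.2143, 0.1766]
eef_rot: [0.0, 0.05, 0.999, 0.0]
contact_force: [-0.9, 0.6, -0.8]
grip_width: 0.0163
```

Request:
{"op": "servo_tool", "data": {
  "steps": [
    {"dp": [0,0,0.001],"spin": 0},
    {"dp": [0,0,0],"spin": 0}
  ]
}}

```text
t: 19.02
ee_pos: [0.4712, 0.2143, 0.1765]
eef_rot: [0.0, 0.05, 0.999, 0.0]
contact_force: [-2.4, -1.2, 3.8]
grip_width: 0.0166
```

Request:
{"op": "servo_tool", "data": {
  "steps": [
    {"dp": [0,0,0],"spin": 0},
    {"dp": [0,0,0],"spin": 0},
    {"dp": [0,0,0],"spin": 0},
    {"dp": [0,0,0],"spin": 0},
    {"dp": [0,0,0],"spin": 0}
  ],
  "jaw": 1
}}

```text
t: 19.65
ee_pos: [0.4711, 0.2143, 0.1759]
eef_rot: [0.0, 0.05, 0.999, 0.0]
contact_force: [0.2, -0.6, -0.3]
grip_width: 0.0855
```

Request:
{"op": "servo_tool", "data": {
  "steps": [
    {"dp": [0,0,-0.02],"spin": 0},
    {"dp": [0,0,-0.06],"spin": 0},
    {"dp": [0,0,-0.1],"spin": 0},
    {"dp": [0,0,-0.1],"spin": 0},
    {"dp": [0,0,-0.06],"spin": 0},
    {"dp": [0,0,0],"spin": 0},
    {"dp": [0,0,0],"spin": 0},
    {"dp": [0,0,0],"spin": 0}
  ]
}}

```text
t: 20.65
ee_pos: [0.4705, 0.2141, 0.3106]
eef_rot: [-0.001, 0.05, 0.999, -0.0]
contact_force: [0.1, 0.3, 0.3]
grip_width: 0.0853
```

```bash
python3 - <<'E'
from w import *
look("w6",[("arm",.46,.21,.06,.145,.16),("handle",.47,.21,.06,.188,.21),("foot",.47,.21,.1,.005,.013)])
for c in("top","scene"):
    im,d=manip.camera(c); cv2.imwrite(f"pics/{c}2.png",im); W=world(c,d); 
    for n,x0,y0,r,z0,z1 in(("insert",.63,.194,.012,0,.2),("plate",.63,.194,.05,.105,.117),("handle",.471,.214,.03,.185,.21)):
        m=(abs(W[...,0]-x0)<r)&(abs(W[...,1]-y0)<r)&(W[...,2]<z1)&(W[...,2]>z0)&(d>0)
        print(c,n,m.sum(),np.median(W[m],0).round(4) if m.any() else 0)
E
```

```text
t 20.65 ee [0.4705 0.2141 0.3106] xyaw 174.31 F [0.1  0.3  0.31] M [-0.019 -0.025 -0.016] w 0.0853
cam [0.402 0.221 0.442] [[0.1, 0.96, 0.27], [1.0, -0.1, -0.03], [-0.0, 0.27, -0.96]] 296.3111578809262
arm 1373 [0.4382 0.2163 0.1518] rect [449.4 215. ] [23.9 75.7] 84.9 zmed 0.1517 u 239 263 v 118 194
handle 581 [0.4709 0.2131 0.1962] rect [471.8 213. ] [17.6 23.1] 84.1 zmed 0.1965 u 241 261 v 177 204
foot 700 [0.4582 0.216  0.0095] rect [461.5 214. ] [ 50.  100.5] 84.4 zmed 0.0096 u 234 269 v 114 183
top insert 61 [0.6299 0.1933 0.1259]
top plate 475 [0.6274 0.1901 0.1128]
top handle 39 [0.4701 0.2139 0.197 ]
scene insert 90 [0.6312 0.1938 0.125 ]
scene plate 776 [0.6339 0.2036 0.1126]
scene handle 93 [0.4767 0.2162 0.1953]
```

View pics/scene2.png

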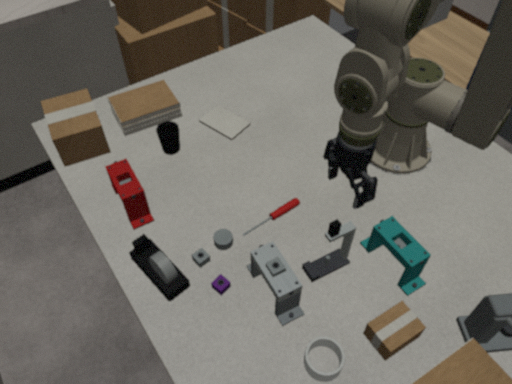

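```bash
python3 -c "
from bench import manip; print(manip.job_done())"
```

```text
the job is handed in; nothing more can be done
None
```

The job is handed in: the insert is pushed about half out of its pocket, and the knockout tool is back upright on the bench. `job_done` gave no verdict, so the results below come from my own checks.

- **What I did:** I gripped the tool by its handle and brought it under the block from the robot's side. I probed the bottom plate in hops, with contact forces up to about 11 N. Two neighbouring probes went in, so I centred the pin between them. I then pushed the insert up about 14 mm, with about 7 N on it at the readings taken. Finally I drew the tool out, lowered it until I felt the bench, and released it.
- **Insert:** the top and scene cameras put its top 125 to 126 mm above the bench, so about 12.5 mm stands above the plate. It is centred to about 1 mm.
- **Tool:** it stands upright with the handle top about 196 mm up. It is about 160 mm from the block's axis and not touching the block.
- **Bystanders:** in the last scene picture the other objects look unmoved. I did not measure each one.
- **Disagreements:** the cameras differed by about 2 mm (up to about 6 mm on the placed handle), and the probing covered the error at the hole. The first two move calls were refused for a missing "spin" value and moved nothing.

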